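Reject the broken bracket

ROBOT

A 6-joint arm with a two-finger parallel gripper is mounted at the origin on the work surface. World frame = base frame: x ahead of the robot, y to its left, z up, the work surface at z = 0. Lengths are in mm, angles in rad, forces in N, time in s.
With the tool pointing down it reaches from about 350 to 875 mm from the base axis. Payload 4.2 kg.
Tool frame: the origin (TCP) lies midway between the tips of the shut fingers; the grasp point (between the pads) lies 19 mm behind it (arm.grip_point_offset is the z of the grasp point in the tool frame, in mm); z points along the fingers, x is the direction in which the jaws open and shut, and the axes are right-handed (so a half turn about z gives the same grasp; the last joint's range is limited). The gripper opens to 85 mm and grips with 20 to 120 N. Pads are 22 mm wide; open, the fingers measure 114 mm over their backs; the gripper's body (76 mm by 85 mm) begins 54 mm behind the grasp point. The pads swing forward as they close: fully open they stand 13 mm farther back than shut.
Start: joints at [-1.045, 0.385, 0.008, 0, -1.194, -0.259], TCP at [164.795, -602.861, 231.312] pointing down, gripper open.
Joint ranges: [-3.14, 3.14], [-1.21, 2.06], [-1.07, 1.41], [-3.16, 2.05], [-2.99, -0.16], [-3.1, 3.1]. Speed limits (rad/s): [2.79, 2.79, 3.14, 3.14, 3.14, 3.14].

INTERFACE

Orientations are given as a unit quaternion [x, y, z, w].
In Python, from bench import arm gives the robot as it stands.
- The arm moves only by the shell command python3 -m jog 'ROWS'. ROWS is JSON, a list of rows, each an object of numbers: "hand": the finger opening in mm, from 0 to 85.4; "dx", "dy", "dz": the shift along the tool's x, y, z in mm; "rx", "ry", "rz": the turn, a rotation vector about the tool's x, y, z in rad. A call has 1 to 5 rows; each row shifts and turns the commanded pose from where the row before left it, along the tool's axes as they then stand; what a row does not reach is not made up. A row lasts 1/12 s, in which the tool goes at most 41.7 mm and 7.16 degrees, less where a joint would pass 70% of its speed; a pose out of reach is approached as far as the arm can. A call with a gripper value outside its range is refused whole. The fingers move at their own pace and stop on an object; the grip force is fixed at half the most. Time passes only in rows, so rows that do not move let the fingers close. It gives the time, the measured TCP pose, the force and the opening at its end, in the units of the state.
- arm.read_state(): the state, without advancing time (a new reading comes with each control period).
- arm.get_image(name): name is "scene" or "top" or "wrist"; returns a dict with "img" (400x640x3 uint8, red, green, blue), "depth" (400x640 float32, mm along the optical axis (not along the pixel's ray), 0 where there is no reading), "intrinsics" (3x3 intrinsics, pixels), "R" (3x3) and "t" (3): a world point X has camera coordinates R X + t; the wrist camera has in their place "T_tool_cam" (4x4, takes a point from camera to tool coordinates, whose origin is the TCP and whose axes are the tool frame's). Camera axes: x right, y down, z forward; pixel columns grow to the right and rows downward; lengths in mm; the calibration is good to about 2 mm. A picture is of the moment at which its call begins: read the wrist's pose just before it.
- arm.job_done(): hands the job in, once; it reports no verdict.
The state is a dict: "clock": time; "joints": joint angles; "joint_vel": joint speeds; "joint_efforts": joint torques, N m; "position": TCP position; "ee_rot": TCP orientation; "contact_force": force on the tool from outside, world axes, zero at the start; "wrist_torque": the same for the moment, N m; "gripper_width": finger opening in mm.
Only numpy, scipy, OpenCV 4.12 (cv2) and the standard library are available. Lean on these libraries where they do the work, as an engineer would, in place of code of your own. Each camera call takes 0.05 s, during which the arm holds its last target.

TASK

Three primed steel clevis brackets lie on the body-shop bench; two have both their upright lugs, and one has lost a lug and has only one left. Pick up the one-lugged bracket and drop it into the wire basket (not the solid grey sheet-metal crate), and let it come to rest there. Leave the two good brackets where they lie, and do not shove or tip the basket.

Things in the scene. Friction and masses are not known exactly. Their poses are not given: they have to be found in the camera images.
- broken_bracket: The reject: primed steel bracket, 0.25 kg, base plate 76 (x) by 44 (y) by 6 mm flat on the bench, with only one upright lug, at x = +20, y = 0 mm: 10 mm thick along x, 30 wide along y, round top 46 mm above the underside. At x = -20 only low weld beads remain. Origin: centre of the plate's underside, z up. Grip the lug from above across its 10 mm, fingers either side along x.
- wire_basket: Open, empty basket of bright steel wire, 240 (x) by 190 (y) mm, rim 80 mm above the bench, sides 5 mm and floor 6 mm thick, loose on the bench, 1.2 kg. Origin: centre of its underside, z up. A solid grey sheet-metal crate of the same size, holding tube offcuts, stands on the other side of the bench: not the one to use.
- good_bracket_a: A good bracket in the same primer, 0.32 kg: base plate 76 (x) by 44 (y) by 6 mm with two upright lugs at x = +20 and -20 mm, each 10 mm thick along x, 30 wide along y, 46 mm high over the underside. Origin: centre of the plate's underside, z up. To be left where it lies.
- good_bracket_b: A second good bracket, just like the other, with two lugs; origin and axes the same. To be left where it lies.
There are look-alikes about, which are no part of the job. What is shaped like the broken_bracket but purple or red is not meant.

How it is judged:
By the outcome, as a careful person would: the job done as asked, in the order asked, and still so for the second after the job is handed in, with the robot touching nothing.
It also fails if it takes over 35 s, if anything falls off the work surface, if the arm or the gripper's body presses on something with over 40 N, if the wrist force passes 120 N, or if a joint passes its speed limit or range.

## Working session

There is one attempt and no reset: what is moved stays moved. The work goes in short steps, Python scripts to look and compute and a shell command to move; the robot and the scene stay as the last step left them, time stands still between calls to the robot, and variables do not carry over. Pictures are saved under pics/ and viewed, and the job is handed in when it is done.

```bash
ls; mkdir -p pics; python3 - <<'E'
from bench import arm
import cv2,numpy as np
s=arm.read_state();print(s['clock'],s['position'],s['ee_rot'],s['gripper_width'],arm.grip_point_offset)
for n in("scene","top"):
    d=arm.get_image(n);cv2.imwrite(f'pics/{n}0.png',d['img'][:,:,::-1]);np.savez(f'{n}0.npz',**d)
    print(n,d['intrinsics'],d['R'],d['t'])
E
```

```text
pics
0.0 [ 164.63618042 -602.30350915  230.21182847] [ 6.06848452e-01  7.94816784e-01  6.36041942e-04 -9.12274588e-04] 85.30350272988522 -18.700000000000003
scene [[365.25628744   0.         311.65115822]
 [  0.         365.25628744 194.95565136]
 [  0.           0.           1.        ]] [[ 0.70272129  0.71139613  0.00991679]
 [ 0.59691063 -0.58193263 -0.55231523]
 [-0.38714402  0.39404311 -0.83357635]] [-335.19713288 -257.97092173 1100.27781031]
top [[374.35640212   0.         319.70343326]
 [  0.         374.35640212 199.29225192]
 [  0.           0.           1.        ]] [[-0.02142402 -0.99976192  0.0041378 ]
 [-0.99607854  0.02098937 -0.08594764]
 [ 0.08584033 -0.00596292 -0.99629106]] [ -6.1773804  459.24822371 922.09657874]
```

View pics/scene0.png

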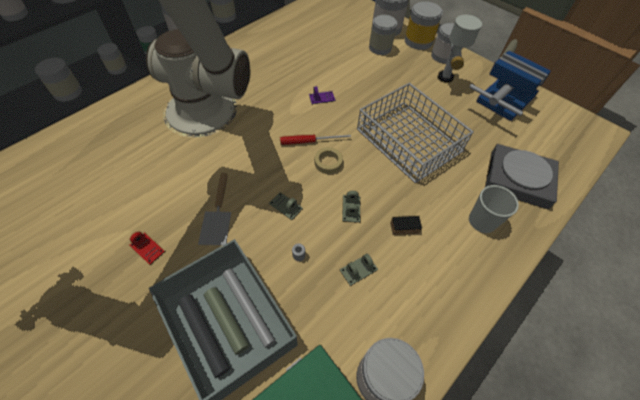

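View pics/top0.png

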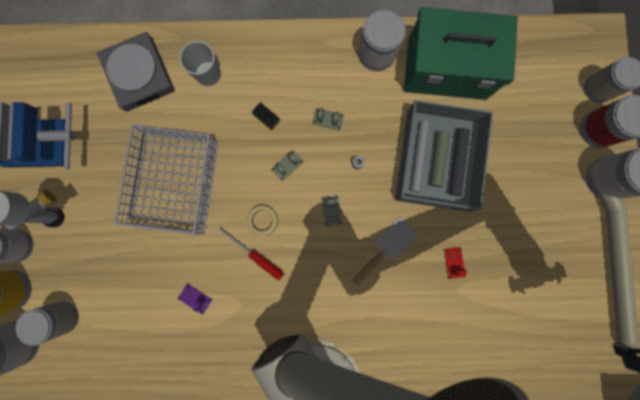

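The scene view shows three grey-green brackets at about (285,205), (351,207) and (358,268). In the top view they are at (332,210), (287,165) and (328,119). The wire basket is at (168,180) in the top view. I'll zoom in to count lugs.

```bash
cat > h.py <<'E'
import numpy as np
def ray(d,u,v,z):
    K,R,t=d['intrinsics'],d['R'],d['t']
    c=-R.T@t; r=R.T@np.linalg.inv(K)@np.array([u,v,1.]); return c+r*(z-c[2])/r[2]
def cloud(d):
    K,R,t=d['intrinsics'],d['R'],d['t'];Z=d['depth'];v,u=np.indices(Z.shape)
    P=np.stack([(u-K[0,2])/K[0,0]*Z,(v-K[1,2])/K[1,1]*Z,Z],-1)
    return (P-t)@R
E
python3 - <<'E'
import numpy as np,cv2
from h import *
d=dict(np.load('top0.npz'));s=dict(np.load('scene0.npz'))
def crop(d,u,v):return cv2.resize(d['img'][v-25:v+25,u-25:u+25,::-1],(260,260),interpolation=cv2.INTER_CUBIC)
a=np.hstack([crop(d,*p) for p in[(332,210),(287,165),(328,119)]]);b=np.hstack([crop(s,*p) for p in[(285,205),(351,207),(358,268)]])
cv2.imwrite('pics/crops.png',np.clip(np.vstack([a,b])*1.6,0,255).astype(np.uint8))
for p in[(332,210),(287,165),(328,119)]:print(p,ray(d,*p,10))
C=cloud(d)
W=C[195:228,315:350]; print(np.round(W[::2,::2,2]).astype(int))
# basket
m=(C[...,2]>60)&(C[...,2]<95);m[:, :110]=0;m[:,225:]=0;m[:115]=0;m[245:]=0
q=C[m][:,:2].astype(np.float32);print(len(q),cv2.minAreaRect(q),np.percentile(C[m][:,2],[5,50,95]))
E
```

```text
(332, 210) [431.9463908  -46.58922423  10.        ]
(287, 165) [549.76864533  65.87295524  10.        ]
(328, 119) [668.11779103 -41.95123839  10.        ]
[[  4   1  -1   3   0  -1  -1   0   0   1   3   9   2  -1  -1   0   1  -3]
 [  0   0   2   2   4   3   9   9   4   4  10   5   1  -2  -1   4   0   0]
 [ -1   0   1   5   9   8   9   6   7   5   4   8  -2   0   4  -2   0   2]
 [  0   4  -3   1   7  40  43  44  47  46  39   5   1   1   0   2   2  -1]
 [  3  -1   1   0   4  39  42  45 958  47  41   8   0   3   1   1   2   0]
 [ -2   1   0  -1   6  21  15   6   6   8   7   6   6   0   2   2   1   1]
 [  1   3   0   2   8   5   9   8   6   6   8   8   5   2  -1   2   2  -1]
 [  1   3   2  -1   7   9   7   6   4   5   9   6   4   2   0  -2  -1   1]
 [  1  -1   2  -5   7   6   6   2   7   5   3   6   9   0   1  -1   0  -1]
 [  1  -1   1   0   3   8   9   4   6   9   6  11   6   0   1  -1   3   1]
 [  0  -1  -1   2  -1   9   8   6   2   5   6  10   6  -1  -2   4   1   1]
 [  1   1  -3  -1   0   5   3  13   7   6   7   8   8   0   1  -1   1   0]
 [  1  -1   1   2  -2   7   3   6   4   6   5  11   7   7   0   3   0   4]
 [  1  -2   4   3   0   5   6   7   6   4   7   6   8   9   1   0   1   5]
 [  2  -2   2   1  -3   6   8   3   6   5   7   9  10   5   2   1   2  -3]
 [  2  -2   1  -1  -1   4   8   7   5   8   5   0   1   2   0  -1   1   0]
 [  3   0   1   1  -1  -3   2   1   1   1  -1   1  -2   1  -2   0  -1   1]]
1025 ((511.0714111328125, 356.21917724609375), (193.0677947998047, 241.09600830078125), 81.6283187866211) [67.00072913 79.781178   82.68883389]
```

View pics/crops.png

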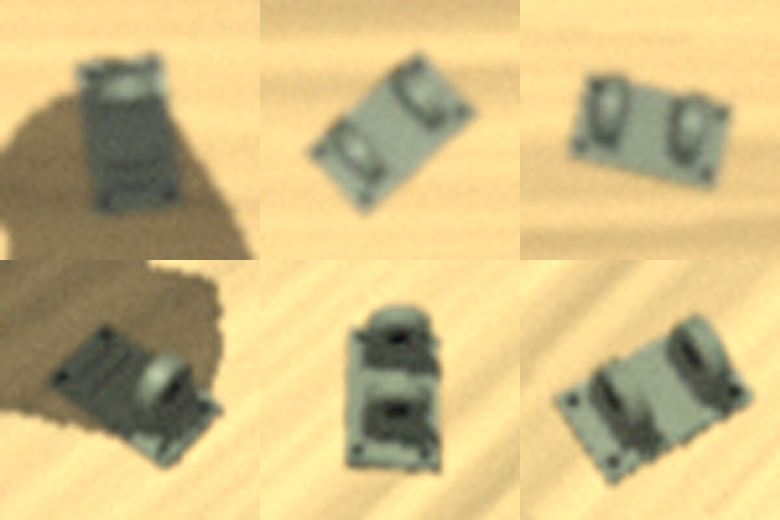

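The left crop is the one-lugged bracket, at about (332,210) in the top view. Its lug is at the far (+x) end. The other two brackets each have both lugs. The basket rim measures 241 x 193 mm at z≈80, as specified.

```bash
python3 - <<'E'
import numpy as np,cv2
from h import *
from bench import arm
from scipy.spatial.transform import Rotation as Ro
for n,(u0,u1,v0,v1) in dict(top=(312,352,190,232),scene=(262,310,180,228)).items():
    d=dict(np.load(n+'0.npz'));C=cloud(d)[v0:v1,u0:u1]
    I=cv2.cvtColor(d['img'],cv2.COLOR_RGB2HSV)[v0:v1,u0:u1]
    z=C[...,2]
    lug=C[(z>30)&(z<52)];pl=C[(z>3.5)&(z<14)&(I[...,1]<80)]
    print(n,len(lug),lug.mean(0),(lug.min(0)+lug.max(0))/2,np.ptp(lug,axis=0),cv2.minAreaRect(lug[:,:2].astype(np.float32)))
    print(' plate',len(pl),pl.mean(0),cv2.minAreaRect(pl[:,:2].astype(np.float32)))
    # colour-mask contour cast on plate top
    m=((I[...,1]<80)).astype(np.uint8)
    c=max(cv2.findContours(m,0,2)[0],key=cv2.contourArea).reshape(-1,2)+[u0,v0]
    P=np.array([ray(d,*p,6)[:2] for p in c],np.float32);print(' contour',cv2.minAreaRect(P))
s=arm.read_state();R=Ro.from_quat(s['ee_rot']).as_matrix();print(s['position'],R.round(3))
E
```

```text
top 50 [450.05426283 -42.04078244  42.76539364] [449.96919981 -42.33305664  40.80311166] [ 9.85240278 27.36458285 14.95721918] ((449.93377685546875, -42.336219787597656), (9.654746055603027, 27.45420265197754), 0.5615352392196655)
 plate 430 [427.34768714 -45.06706697   6.76788033] ((430.5425720214844, -44.689239501953125), (75.61943054199219, 43.920936584472656), 7.21024227142334)
 contour ((430.2812805175781, -45.614479064941406), (75.85507202148438, 46.66129684448242), 5.856122970581055)
scene 73 [452.47774018 -47.6511728   39.52153787] [451.11369773 -45.98607484  39.00369788] [12.58446641 29.01340085 17.57807817] ((450.92279052734375, -46.33507537841797), (11.135986328125, 28.755929946899414), 6.180877208709717)
 plate 349 [431.20706688 -50.55162588   6.07742882] ((431.4530944824219, -47.57764434814453), (75.83319854736328, 44.59246063232422), 6.730983734130859)
 contour ((432.62030029296875, -45.37163162231445), (77.29032897949219, 52.96503829956055), 8.748090744018555)
[ 164.65929647 -602.39840465  230.34619924] [[-0.263  0.965 -0.001]
 [ 0.965  0.263  0.002]
 [ 0.002 -0.    -1.   ]]
```

Both views agree: the plate centre is about (431,-46), yaw about 6.8°, and the lug is at about (451,-44). The size and height match the description. I'll move over it at height.

```bash
python3 -m jog '[{"dx":29,"dy":26.5},{"dx":29,"dy":26.5},{"dx":29,"dy":26.5},{"dx":29,"dy":26.5},{"dx":29,"dy":26.5}]'
python3 -m jog '[{"dx":29,"dy":26.5},{"dx":29,"dy":26.5},{"dx":29,"dy":26.5},{"dx":29,"dy":26.5},{"dx":29,"dy":26.5}]'
python3 -m jog '[{"dx":29,"dy":26.5},{"dx":29,"dy":26.5},{"dx":29,"dy":26.5},{"dx":29,"dy":26.5},{"dx":29,"dy":26.5}]'
python3 -m jog '[{"rz":-0.12},{"rz":-0.12},{"rz":-0.12},{"rz":-0.12},{"rz":-0.12}]'
python3 -m jog '[{"rz":-0.12},{"rz":-0.12},{"rz":-0.12},{"rz":-0.12},{"rz":-0.12}]'
python3 -m jog '[{"rz":-0.12},{"rz":-0.11},{"rz":0}]'
```

```text
$[0]: bad value
$[0]: bad value
$[0]: bad value
$[0]: bad value
$[0]: bad value
$[0]: bad value
```

```bash
python3 -m jog '[{"hand":85,"dx":29,"dy":26.5,"dz":0,"rx":0,"ry":0,"rz":0},{"hand":85,"dx":29,"dy":26.5,"dz":0,"rx":0,"ry":0,"rz":0},{"hand":85,"dx":29,"dy":26.5,"dz":0,"rx":0,"ry":0,"rz":0},{"hand":85,"dx":29,"dy":26.5,"dz":0,"rx":0,"ry":0,"rz":0},{"hand":85,"dx":29,"dy":26.5,"dz":0,"rx":0,"ry":0,"rz":0}]'
```

```text
clock: 0.52
position: [254.5, -426.2, 230.8]
ee_rot: [0.607, 0.795, 0.0, -0.0]
contact_force: [1.8, 0.6, 0.5]
gripper_width: 85.3
```

All keys are required in every row, and the motion tracks well.

```bash
python3 -m jog '[{"hand":85,"dx":29,"dy":26.5,"dz":0,"rx":0,"ry":0,"rz":0},{"hand":85,"dx":29,"dy":26.5,"dz":0,"rx":0,"ry":0,"rz":0},{"hand":85,"dx":29,"dy":26.5,"dz":0,"rx":0,"ry":0,"rz":0},{"hand":85,"dx":29,"dy":26.5,"dz":0,"rx":0,"ry":0,"rz":0},{"hand":85,"dx":29,"dy":26.5,"dz":0,"rx":0,"ry":0,"rz":0}]'
python3 -m jog '[{"hand":85,"dx":29,"dy":26.5,"dz":0,"rx":0,"ry":0,"rz":0},{"hand":85,"dx":29,"dy":26.5,"dz":0,"rx":0,"ry":0,"rz":0},{"hand":85,"dx":29,"dy":26.5,"dz":0,"rx":0,"ry":0,"rz":0},{"hand":85,"dx":29,"dy":26.5,"dz":0,"rx":0,"ry":0,"rz":0},{"hand":85,"dx":29,"dy":26.5,"dz":0,"rx":0,"ry":0,"rz":0}]'
python3 -m jog '[{"hand":85,"dx":0,"dy":0,"dz":0,"rx":0,"ry":0,"rz":-0.12},{"hand":85,"dx":0,"dy":0,"dz":0,"rx":0,"ry":0,"rz":-0.12},{"hand":85,"dx":0,"dy":0,"dz":0,"rx":0,"ry":0,"rz":-0.12},{"hand":85,"dx":0,"dy":0,"dz":0,"rx":0,"ry":0,"rz":-0.12},{"hand":85,"dx":0,"dy":0,"dz":0,"rx":0,"ry":0,"rz":-0.12}]'
python3 -m jog '[{"hand":85,"dx":0,"dy":0,"dz":0,"rx":0,"ry":0,"rz":-0.12},{"hand":85,"dx":0,"dy":0,"dz":0,"rx":0,"ry":0,"rz":-0.12},{"hand":85,"dx":0,"dy":0,"dz":0,"rx":0,"ry":0,"rz":-0.12},{"hand":85,"dx":0,"dy":0,"dz":0,"rx":0,"ry":0,"rz":-0.12},{"hand":85,"dx":0,"dy":0,"dz":0,"rx":0,"ry":0,"rz":-0.12}]'
python3 -m jog '[{"hand":85,"dx":0,"dy":0,"dz":0,"rx":0,"ry":0,"rz":-0.12},{"hand":85,"dx":0,"dy":0,"dz":0,"rx":0,"ry":0,"rz":-0.11},{"hand":85,"dx":0,"dy":0,"dz":0,"rx":0,"ry":0,"rz":0},{"hand":85,"dx":0,"dy":0,"dz":0,"rx":0,"ry":0,"rz":0}]'
cat > w.py <<'E'
import numpy as np,cv2,sys
from bench import arm
from scipy.spatial.transform import Rotation as Ro
s=arm.read_state();R=Ro.from_quat(s['ee_rot']).as_matrix()
d=arm.get_image("wrist");cv2.imwrite(f'pics/{sys.argv[1]}.png',d['img'][:,:,::-1])
T=np.array(d['T_tool_cam']);W=np.eye(4);W[:3,:3]=R;W[:3,3]=s['position'];M=W@T
d['R']=M[:3,:3].T;d['t']=-M[:3,:3].T@M[:3,3]
np.savez(sys.argv[1]+'.npz',**d)
print(s['clock'],s['position'],R.round(3).tolist(),s['joints'],s['gripper_width'])
from h import cloud
C=cloud(d);z=C[...,2];I=cv2.cvtColor(d['img'],cv2.COLOR_RGB2HSV)
near=np.hypot(C[...,0]-440,C[...,1]+45)<75
lug=C[(z>30)&(z<52)&near];pl=C[(z>3.5)&(z<14)&near&(I[...,1]<80)]
for n,q in(('lug',lug),('plate',pl)):
    if len(q)>20:print(n,len(q),q.mean(0),cv2.minAreaRect(q[:,:2].astype(np.float32)),q[:,2].max())
E
python3 w.py w1
```

```text
clock: 0.93
position: [344.1, -251.4, 231.2]
ee_rot: [0.607, 0.795, 0.0, -0.0]
contact_force: [0.9, 0.2, 0.6]
gripper_width: 85.0
clock: 1.35
position: [433.6, -76.5, 231.3]
ee_rot: [0.607, 0.795, 0.0, -0.0]
contact_force: [1.4, -0.7, 0.2]
gripper_width: 85.0
clock: 1.77
position: [433.3, -78.2, 230.9]
ee_rot: [0.342, 0.94, -0.0, -0.0]
contact_force: [0.6, 0.1, 0.5]
gripper_width: 85.1
clock: 2.18
position: [433.2, -78.4, 230.9]
ee_rot: [0.049, 0.999, 0.0, -0.0]
contact_force: [0.6, -0.4, 0.0]
gripper_width: 85.1
clock: 2.52
position: [433.3, -78.5, 231.1]
ee_rot: [-0.062, 0.998, 0.0, -0.0]
contact_force: [-0.6, 0.7, -0.7]
gripper_width: 85.2
2.5167 [433.28525535 -78.45148522 231.05432647] [[-0.992, -0.123, -0.001], [-0.123, 0.992, 0.0], [0.001, 0.0, -1.0]] [ 1.92144989e-01  6.51676319e-02 -4.16814916e-01 -1.89528633e-04
 -1.08945434e+00 -6.89637114e-02] 85.24222844047657
lug 215 [450.93923666 -47.09372634  41.29188007] ((451.0233459472656, -45.40378189086914), (9.841859817504883, 27.065380096435547), 7.167640209197998) 46.39770767339665
plate 1606 [428.45235647 -47.94050326   5.28037791] ((431.0928955078125, -46.609397888183594), (75.22502136230469, 43.741127014160156), 5.949737071990967) 13.362626094547565
```

View pics/w1.png

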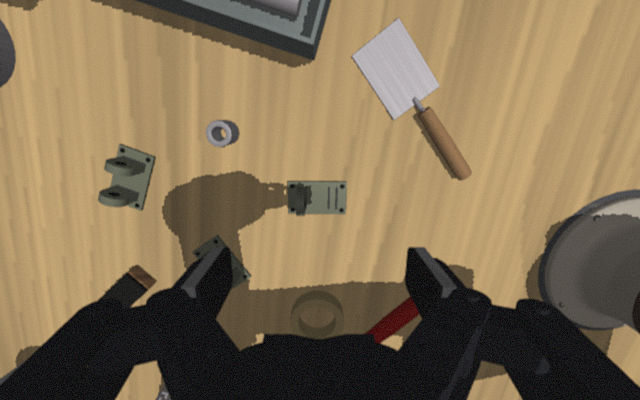

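The wrist view shows the one-lug bracket at (317,197) with its lug on the left. Its lug at (451,-45) and yaw of about 7° match the fixed cameras. I'll centre over the lug and descend.

```bash
python3 -m jog '[{"hand":60,"dx":-21.7,"dy":31.4,"dz":0,"rx":0,"ry":0,"rz":0},{"hand":60,"dx":0,"dy":0,"dz":35,"rx":0,"ry":0,"rz":0},{"hand":60,"dx":0,"dy":0,"dz":40,"rx":0,"ry":0,"rz":0},{"hand":60,"dx":0,"dy":0,"dz":35,"rx":0,"ry":0,"rz":0},{"hand":60,"dx":0,"dy":0,"dz":0,"rx":0,"ry":0,"rz":0}]'
python3 -m jog '[{"hand":60,"dx":0,"dy":0,"dz":0,"rx":0,"ry":0,"rz":0}]'
python3 w.py w2
```

```text
clock: 2.98
position: [446.0, -45.2, 115.4]
ee_rot: [-0.061, 0.998, -0.001, -0.007]
contact_force: [-0.7, -0.1, -0.2]
gripper_width: 60.1
clock: 3.07
position: [450.4, -44.9, 120.6]
ee_rot: [-0.063, 0.998, -0.001, -0.002]
contact_force: [0.2, -0.6, 1.4]
gripper_width: 59.9
3.0667 [450.4441344  -44.90171969 120.57870993] [[-0.992, -0.125, -0.004], [-0.125, 0.992, -0.002], [0.004, -0.001, -1.0]] [ 2.61826204e-01  2.17926409e-01 -5.53137947e-01  7.77409528e-04
 -8.03941729e-01 -1.37003340e-01] 59.864304080331685
lug 463 [451.39123129 -47.22966678  41.71332649] ((451.1214904785156, -44.89728927612305), (9.659680366516113, 28.402996063232422), 7.019894123077393) 46.48656165305061
plate 3324 [428.68457436 -48.29546766   5.09779302] ((431.28240966796875, -46.44002151489258), (75.91507720947266, 44.072601318359375), 6.444787502288818) 13.567581528338003
```

View pics/w2.png

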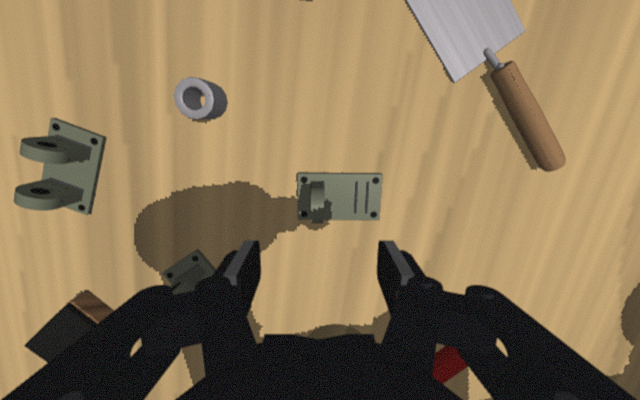

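The lug is at (318,190), midway between the fingers within 1 mm (lug x 451.1, TCP 450.7). I'll descend to TCP z≈13 and close.

```bash
python3 -m jog '[{"hand":60,"dx":0,"dy":0,"dz":30,"rx":0,"ry":0,"rz":0},{"hand":60,"dx":0,"dy":0,"dz":30,"rx":0,"ry":0,"rz":0},{"hand":60,"dx":0,"dy":0,"dz":25,"rx":0,"ry":0,"rz":0},{"hand":60,"dx":0,"dy":0,"dz":15,"rx":0,"ry":0,"rz":0},{"hand":60,"dx":0,"dy":0,"dz":8,"rx":0,"ry":0,"rz":0}]'
python3 -m jog '[{"hand":60,"dx":0,"dy":0,"dz":0,"rx":0,"ry":0,"rz":0},{"hand":60,"dx":0,"dy":0,"dz":0,"rx":0,"ry":0,"rz":0}]'
```

```text
clock: 3.53
position: [452.7, -44.4, 13.9]
ee_rot: [-0.063, 0.998, 0.0, 0.001]
contact_force: [-0.2, -0.5, 1.0]
gripper_width: 60.0
clock: 3.7
position: [452.9, -44.3, 14.8]
ee_rot: [-0.063, 0.998, 0.0, 0.002]
contact_force: [0.6, -0.4, 1.0]
gripper_width: 59.7
```

```bash
python3 -m jog '[{"hand":60,"dx":1.7,"dy":0,"dz":1,"rx":0,"ry":0,"rz":0},{"hand":30,"dx":0,"dy":0,"dz":0,"rx":0,"ry":0,"rz":0},{"hand":5,"dx":0,"dy":0,"dz":0,"rx":0,"ry":0,"rz":0},{"hand":5,"dx":0,"dy":0,"dz":0,"rx":0,"ry":0,"rz":0},{"hand":5,"dx":0,"dy":0,"dz":0,"rx":0,"ry":0,"rz":0}]'
python3 -m jog '[{"hand":5,"dx":0,"dy":0,"dz":0,"rx":0,"ry":0,"rz":0},{"hand":5,"dx":0,"dy":0,"dz":0,"rx":0,"ry":0,"rz":0},{"hand":5,"dx":0,"dy":0,"dz":0,"rx":0,"ry":0,"rz":0},{"hand":5,"dx":0,"dy":0,"dz":0,"rx":0,"ry":0,"rz":0},{"hand":5,"dx":0,"dy":0,"dz":0,"rx":0,"ry":0,"rz":0}]'
```

```text
clock: 4.12
position: [449.9, -44.6, 12.8]
ee_rot: [-0.063, 0.998, 0.0, 0.001]
contact_force: [-0.4, 0.5, 1.4]
gripper_width: 12.0
clock: 4.53
position: [450.1, -44.6, 12.9]
ee_rot: [-0.063, 0.998, 0.0, 0.001]
contact_force: [-0.7, 1.6, 6.1]
gripper_width: 9.2
```

The fingers stopped at about 9–10 mm, on the lug. I'll lift it, gently at first.

```bash
python3 -m jog '[{"hand":5,"dx":0,"dy":0,"dz":-8,"rx":0,"ry":0,"rz":0},{"hand":5,"dx":0,"dy":0,"dz":-15,"rx":0,"ry":0,"rz":0},{"hand":5,"dx":0,"dy":0,"dz":-25,"rx":0,"ry":0,"rz":0},{"hand":5,"dx":0,"dy":0,"dz":-30,"rx":0,"ry":0,"rz":0},{"hand":5,"dx":0,"dy":0,"dz":-30,"rx":0,"ry":0,"rz":0}]'
python3 -m jog '[{"hand":5,"dx":0,"dy":0,"dz":-30,"rx":0,"ry":0,"rz":0},{"hand":5,"dx":0,"dy":0,"dz":-25,"rx":0,"ry":0,"rz":0},{"hand":5,"dx":0,"dy":0,"dz":-15,"rx":0,"ry":0,"rz":0},{"hand":5,"dx":0,"dy":0,"dz":0,"rx":0,"ry":0,"rz":0},{"hand":5,"dx":0,"dy":0,"dz":0,"rx":0,"ry":0,"rz":0}]'
python3 w.py w3
```

```text
clock: 4.95
position: [448.1, -45.0, 121.0]
ee_rot: [-0.063, 0.998, -0.0, -0.002]
contact_force: [0.5, 0.8, -1.8]
gripper_width: 9.1
clock: 5.37
position: [448.9, -44.7, 190.2]
ee_rot: [-0.063, 0.998, 0.0, 0.0]
contact_force: [-0.4, -0.2, -2.4]
gripper_width: 9.3
5.3667 [448.85470839 -44.69000642 190.23864706] [[-0.992, -0.125, 0.0], [-0.125, 0.992, 0.001], [-0.0, 0.001, -1.0]] [ 0.26228819  0.12474102 -0.4605944  -0.00102508 -0.98498724 -0.1362584 ] 9.348546665123296
```

View pics/w3.png

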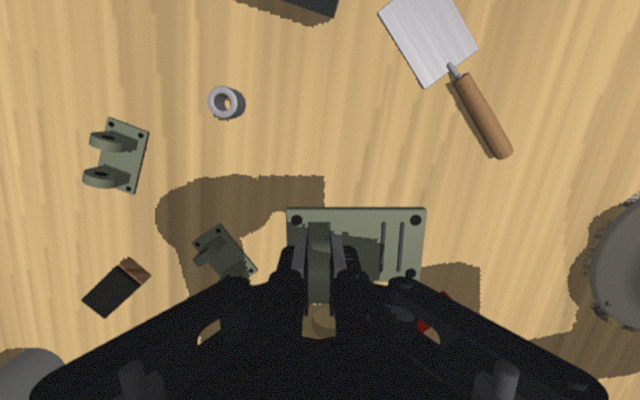

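The bracket is held level: the lug is between the pads at about (318,260), with a weight of about 2.4 N. Next I'll carry it over the basket, TCP target about (531,358).

```bash
python3 -m jog '[{"hand":5,"dx":-5,"dy":15,"dz":0,"rx":0,"ry":0,"rz":0},{"hand":5,"dx":-9,"dy":25,"dz":0,"rx":0,"ry":0,"rz":0},{"hand":5,"dx":-10,"dy":30,"dz":0,"rx":0,"ry":0,"rz":0},{"hand":5,"dx":-10,"dy":30,"dz":0,"rx":0,"ry":0,"rz":0},{"hand":5,"dx":-10,"dy":30,"dz":0,"rx":0,"ry":0,"rz":0}]'
python3 -m jog '[{"hand":5,"dx":-10,"dy":30,"dz":0,"rx":0,"ry":0,"rz":0},{"hand":5,"dx":-10,"dy":30,"dz":0,"rx":0,"ry":0,"rz":0},{"hand":5,"dx":-10,"dy":30,"dz":0,"rx":0,"ry":0,"rz":0},{"hand":5,"dx":-10,"dy":30,"dz":0,"rx":0,"ry":0,"rz":0},{"hand":5,"dx":-10,"dy":30,"dz":0,"rx":0,"ry":0,"rz":0}]'
python3 -m jog '[{"hand":5,"dx":-10,"dy":30,"dz":0,"rx":0,"ry":0,"rz":0},{"hand":5,"dx":-10,"dy":30,"dz":0,"rx":0,"ry":0,"rz":0},{"hand":5,"dx":-10,"dy":25,"dz":0,"rx":0,"ry":0,"rz":0},{"hand":5,"dx":-8,"dy":15,"dz":0,"rx":0,"ry":0,"rz":0},{"hand":5,"dx":0,"dy":9.5,"dz":0,"rx":0,"ry":0,"rz":0}]'
python3 -m jog '[{"hand":5,"dx":0,"dy":0,"dz":0,"rx":0,"ry":0,"rz":0},{"hand":5,"dx":0,"dy":0,"dz":0,"rx":0,"ry":0,"rz":0}]'
python3 - <<'E'
from bench import arm
import cv2,numpy as np
from h import cloud
for n in("scene","top"):
    d=arm.get_image(n);cv2.imwrite(f'pics/{n}1.png',d['img'][:,:,::-1])
    C=cloud(d);z=C[...,2];m=(z>74)&(z<86)&(abs(C[...,0]-511)<150)&(abs(C[...,1]-356)<125)
    print(n,m.sum(),cv2.minAreaRect(C[m][:,:2].astype(np.float32)))
s=arm.read_state();print(s['clock'],s['position'],s['ee_rot'],s['gripper_width'],s['joints'])
E
```

```text
clock: 5.83
position: [475.5, 90.4, 188.0]
ee_rot: [-0.063, 0.998, -0.001, -0.002]
contact_force: [1.2, -1.1, -2.4]
gripper_width: 9.1
clock: 6.25
position: [506.4, 245.6, 187.5]
ee_rot: [-0.063, 0.998, -0.001, -0.002]
contact_force: [0.9, 0.5, -1.8]
gripper_width: 9.1
clock: 6.67
position: [531.2, 359.6, 186.5]
ee_rot: [-0.063, 0.998, -0.002, -0.002]
contact_force: [-0.4, -0.6, -3.3]
gripper_width: 9.3
clock: 6.83
position: [530.4, 357.3, 188.3]
ee_rot: [-0.063, 0.998, -0.001, -0.002]
contact_force: [-0.0, 0.6, -1.8]
gripper_width: 9.1
scene 573 ((510.6441955566406, 353.43682861328125), (193.26617431640625, 242.54417419433594), 81.94398498535156)
top 797 ((511.00152587890625, 355.65899658203125), (192.16265869140625, 241.25454711914062), 81.61274719238281)
6.9333 [530.85839887 356.82955755 189.67705374] [-6.25554832e-02  9.98040962e-01 -6.51123835e-04 -7.91190558e-04] 9.151499610440087 [ 8.44217697e-01  4.39948698e-01 -1.22411295e-02 -2.11442408e-04
 -1.12064698e+00 -7.18932731e-01]
```

View pics/scene1.png

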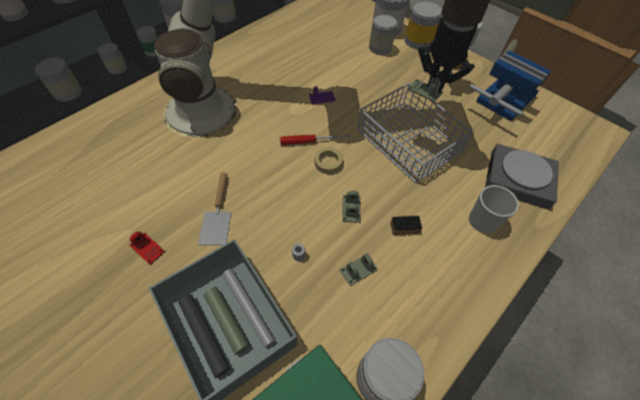

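View pics/top1.png

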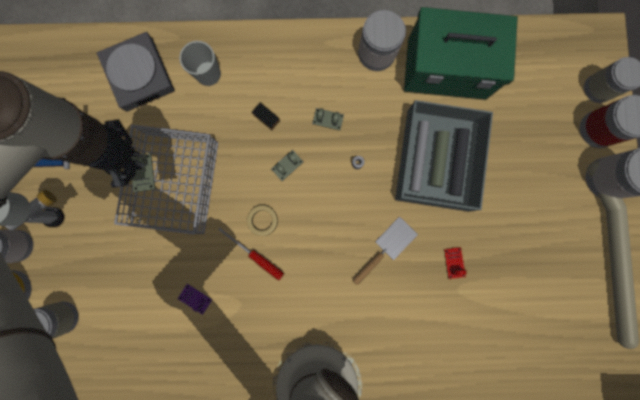

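The hand is over the basket and the basket hasn't moved: rim centre (511,355), same yaw. In the views the hand looks offset only because of its height. I'll lower it to just above the 6 mm floor.

```bash
python3 -m jog '[{"hand":5,"dx":0,"dy":0,"dz":25,"rx":0,"ry":0,"rz":0},{"hand":5,"dx":0,"dy":0,"dz":30,"rx":0,"ry":0,"rz":0},{"hand":5,"dx":0,"dy":0,"dz":30,"rx":0,"ry":0,"rz":0},{"hand":5,"dx":0,"dy":0,"dz":25,"rx":0,"ry":0,"rz":0},{"hand":5,"dx":0,"dy":0,"dz":20,"rx":0,"ry":0,"rz":0}]'
python3 -m jog '[{"hand":5,"dx":0,"dy":0,"dz":15,"rx":0,"ry":0,"rz":0},{"hand":5,"dx":0,"dy":0,"dz":10,"rx":0,"ry":0,"rz":0},{"hand":5,"dx":0,"dy":0,"dz":7,"rx":0,"ry":0,"rz":0},{"hand":5,"dx":0,"dy":0,"dz":0,"rx":0,"ry":0,"rz":0},{"hand":5,"dx":0,"dy":0,"dz":0,"rx":0,"ry":0,"rz":0}]'
```

```text
clock: 7.35
position: [530.6, 356.1, 58.6]
ee_rot: [-0.062, 0.998, -0.001, -0.001]
contact_force: [0.9, 0.1, -2.5]
gripper_width: 9.1
clock: 7.77
position: [531.9, 358.1, 29.0]
ee_rot: [-0.063, 0.998, 0.0, 0.0]
contact_force: [0.9, 0.2, -1.1]
gripper_width: 9.1
```

```bash
python3 -m jog '[{"hand":5,"dx":0,"dy":0,"dz":4,"rx":0,"ry":0,"rz":0},{"hand":5,"dx":0,"dy":0,"dz":2,"rx":0,"ry":0,"rz":0},{"hand":5,"dx":0,"dy":0,"dz":0,"rx":0,"ry":0,"rz":0},{"hand":5,"dx":0,"dy":0,"dz":0,"rx":0,"ry":0,"rz":0}]'
```

```text
clock: 8.1
position: [531.5, 358.3, 22.6]
ee_rot: [-0.063, 0.998, 0.0, 0.0]
contact_force: [-0.3, -0.2, -1.7]
gripper_width: 9.3
```

```bash
python3 -m jog '[{"hand":15,"dx":0,"dy":0,"dz":0,"rx":0,"ry":0,"rz":0},{"hand":35,"dx":0,"dy":0,"dz":0,"rx":0,"ry":0,"rz":0},{"hand":40,"dx":0,"dy":0,"dz":0,"rx":0,"ry":0,"rz":0},{"hand":40,"dx":0,"dy":0,"dz":0,"rx":0,"ry":0,"rz":0},{"hand":40,"dx":0,"dy":0,"dz":0,"rx":0,"ry":0,"rz":0}]'
python3 -m jog '[{"hand":40,"dx":0,"dy":0,"dz":-10,"rx":0,"ry":0,"rz":0},{"hand":40,"dx":0,"dy":0,"dz":-20,"rx":0,"ry":0,"rz":0},{"hand":40,"dx":0,"dy":0,"dz":-30,"rx":0,"ry":0,"rz":0},{"hand":40,"dx":0,"dy":0,"dz":-35,"rx":0,"ry":0,"rz":0},{"hand":40,"dx":0,"dy":0,"dz":-35,"rx":0,"ry":0,"rz":0}]'
python3 -m jog '[{"hand":40,"dx":0,"dy":0,"dz":-35,"rx":0,"ry":0,"rz":0},{"hand":40,"dx":0,"dy":0,"dz":-20,"rx":0,"ry":0,"rz":0},{"hand":40,"dx":0,"dy":-30,"dz":0,"rx":0,"ry":0,"rz":0},{"hand":40,"dx":0,"dy":-35,"dz":0,"rx":0,"ry":0,"rz":0},{"hand":40,"dx":0,"dy":-35,"dz":0,"rx":0,"ry":0,"rz":0}]'
python3 -m jog '[{"hand":40,"dx":0,"dy":-35,"dz":0,"rx":0,"ry":0,"rz":0},{"hand":40,"dx":0,"dy":-35,"dz":0,"rx":0,"ry":0,"rz":0},{"hand":40,"dx":0,"dy":-20,"dz":0,"rx":0,"ry":0,"rz":0},{"hand":40,"dx":0,"dy":0,"dz":0,"rx":0,"ry":0,"rz":0},{"hand":40,"dx":0,"dy":0,"dz":0,"rx":0,"ry":0,"rz":0}]'
python3 - <<'E'
from bench import arm
import cv2,numpy as np
from h import cloud
for n in("scene","top"):
    d=arm.get_image(n);cv2.imwrite(f'pics/{n}2.png',d['img'][:,:,::-1])
    C=cloud(d);z=C[...,2]
    m=(z>74)&(z<86)&(abs(C[...,0]-511)<150)&(abs(C[...,1]-356)<125)
    print(n,m.sum(),cv2.minAreaRect(C[m][:,:2].astype(np.float32)))
    m=(z>38)&(z<60)&(abs(C[...,0]-511)<80)&(abs(C[...,1]-356)<60);print(' lug',m.sum(),C[m].mean(0) if m.any() else '')
    u,v=((420,135) if n=='scene' else (168,180));cv2.imwrite(f'pics/{n}2c.png',cv2.resize(d['img'][v-65:v+65,u-80:u+80,::-1],None,fx=4,fy=4,interpolation=2))
E
```

```text
clock: 8.52
position: [531.6, 358.4, 22.6]
ee_rot: [-0.063, 0.998, 0.0, 0.0]
contact_force: [-0.0, 0.4, -0.2]
gripper_width: 39.9
clock: 8.93
position: [531.2, 357.9, 154.1]
ee_rot: [-0.063, 0.998, -0.0, -0.0]
contact_force: [-0.1, 1.3, 0.1]
gripper_width: 39.9
clock: 9.35
position: [543.9, 258.5, 208.8]
ee_rot: [-0.064, 0.998, 0.001, 0.001]
contact_force: [0.4, -0.4, -0.2]
gripper_width: 39.8
clock: 9.77
position: [555.5, 168.7, 208.3]
ee_rot: [-0.062, 0.998, 0.0, 0.001]
contact_force: [0.4, 0.7, -0.3]
gripper_width: 40.0
scene 487 ((511.2506103515625, 353.2730712890625), (192.6410369873047, 240.93099975585938), 81.60794067382812)
 lug 45 [531.83644051 352.89293704  46.24978366]
top 595 ((489.9533386230469, 359.291015625), (192.36880493164062, 198.8697967529297), 81.69322967529297)
 lug 65 [530.09949137 357.07906956  48.39157955]
```

View pics/scene2c.png

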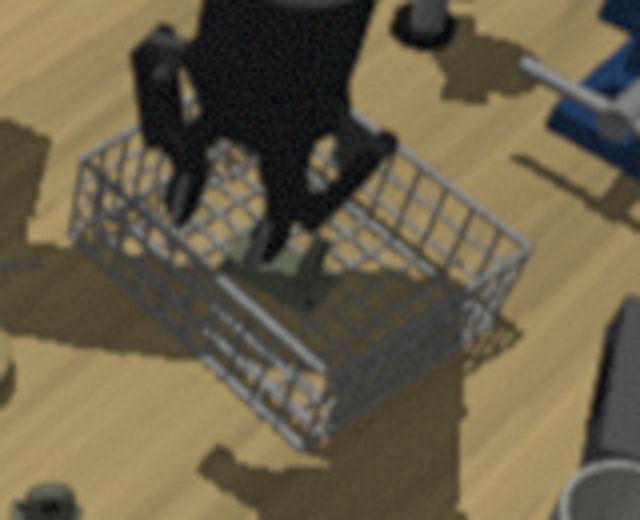

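View pics/top2.png

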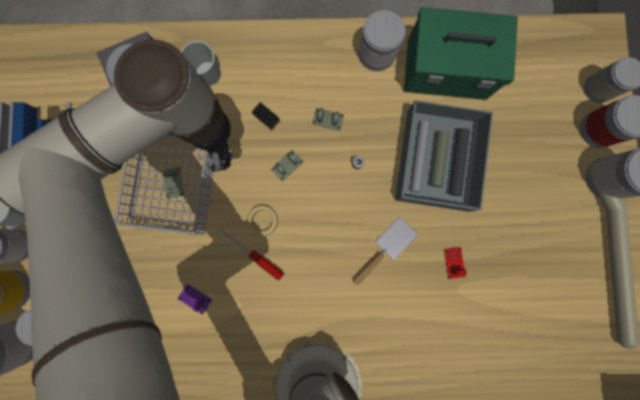

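The bracket lies flat inside the basket: top view (173,182), lug top at z≈50 on the 6 mm floor. The basket is unmoved in the scene view. The hand is empty and clear of everything, and the good brackets are still at (287,165) and (328,119). I'm handing in.

```bash
python3 -c "
from bench import arm
print(arm.job_done())"
```

```text
the job is handed in; nothing more can be done
None
```

I gripped the one-lugged bracket by its lug, lowered it into the wire basket to about 3 mm above the floor, and released it. I then backed the hand well clear and handed the job in at about 10 s.

What my last checks showed:
- **Bracket:** it lies upright on the basket floor, with the lug at about (531, 356) mm.
- **Basket:** the scene camera measured the rim within 1 mm and 0.4° of its reading before the drop. The last top view could not confirm this, because the arm hid part of the rim and that fit came out short.
- **Good brackets:** both are at the same pixels in the top view as at the start.
- **Forces:** readings at the end of each move stayed below about 7 N.

The first batch of moves was refused because every row needs all its keys. Nothing moved and no time was lost.

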